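Hang the hand slicer on its spring-balanced arm

TASK

Hang the cordless slicer on its spring-balanced arm: pull the arm down by its knob, feel the snap hook gently through the slicer's hanging bow without forcing it or tipping the slicer in its dock, and keep hold while the hook slowly lifts the slicer out of its dock, a few centimetres a second. Let go of the knob only when the arm carries the slicer by itself, so that the slicer neither jumps nor drops and the arm never flies up, and then leave it hanging still. Never touch the slicer with the hand, and leave everything else on the counter where it is.

Things in the scene. Friction and masses are not known exactly. Their poses are not given: they have to be found in the camera images.
- column: Fixed foot of the spring-balanced arm: steel plate 150 x 150 x 12 on the counter, origin at the centre of its underside, z up. Its post stands on the origin, 0.51 m tall, with a spring drum on top. At swing 0 the arm reaches 400 mm from the post axis along the foot's -y.
- swing (a joint): Turning of post and arm about the upright post axis, rad, anticlockwise from above positive, limits +-0.7. Turns freely (0.2 N at the knob).
- lift (a joint): How far the arm is pulled down from its top stop, m: 0 to 0.170, straight down. The spring pulls it up: empty, the net pull is 6.2 N at 0 and grows 55 N per m pulled (13.3 N at 0.130), friction 0.2 N. With the slicer hung on, the arm floats where the pull equals the slicer's weight, anywhere between lift 0 and 0.065 (slicer 0.65 to 0.95 kg, not known beforehand).
- knob: Upright round black pull knob on the arm's outer end, straight above the hook: grip 26 across, on a flange 40 across and 4 thick. Origin at the centre of the flange's underside; the grip spans z = 4 to 46. The arm under it is a 22 x 22 bar running along the knob's +y to the post and ending 20 beyond the knob axis. Turns with the arm.
- hook: Steel snap hook fixed under the arm's end, of 8 mm round bar in its own x-z plane; mouth faces its +x (away from the robot), +y points to the post. Origin = hook seat. Bowl 23 wide inside, underside 19.5 below the seat; tip at x = 15.5, its top 10 above the seat; back at x = -19.5; neck on the axis from z = 40 to the arm's underside at 48.
- hook_seat (a point): Where the centre of a hooked bar rests in the hook's bowl: on the knob axis, 70 mm below the knob's origin, the hook's axes.
- hook_gate (a point): Pivot, 36 above the seat at the neck, of the light sprung wire gate that closes the hook's mouth down to the tip (8 above the seat). A bar entering from +x, 14 to 27 above the seat, pushes it in with about 1 N, is past the tip when its centre is at x below 8, and meets a firm stop near x = 2. As the hook rises the bar slides down into the bowl and the gate shuts over it.
- dock: Grey bench dock fixed to the counter, base 300 x 90 x 12 (x from -160 to 140), origin on its underside below the docked slicer's origin, x along the slicer towards its blade. The handle lies on a block 40 long between two walls 58 high; low stops, 46 high, behind the handle's end and before the gear head keep it from sliding along x; a push along x of 6 N at the bow tips it.
- slicer: Cordless round-blade slicer lying in the dock, blade away from the robot. Origin on its body axis at the balance point, 60 above the counter when docked; x to the blade, z up. Black handle 38 across from x = -140 to -30, metal body 52 across to 45, gear head 44 high to 100, upright disc blade 90 across centred at x = 100, y = 25.
- bow_pivot (a point): At the slicer's origin: pivot axis (along y) of its stiff steel hanging bow, 6 mm round bar. Uprights at y = +-38; top bar along y from -20 to 20, its centre 75 from the pivot axis, 46 clear over the body. The bow was left leaning forwards or backwards by up to 0.28 rad, unreported, so the bar lies up to 21 mm before or behind this point. Its friction hinge needs about 20 N at the bar to turn.
- loaf: Bystander: sliced bread loaf 170 x 95 x 85, on the white cutting board; origin at the centre of its underside.
- slice_pack: Bystander: pile of four bread slices 85 x 75 x 40, on the white cutting board; origin at the centre of its underside.
- plate: Bystander: white plate, 170 across; origin at the centre of its underside.
- jar_tall: Bystander: glass jar 66 across, 120 high; origin at the centre of its underside.
- spare_guard: Bystander: grey disc-shaped blade guard, 96 across, 16 high; origin at the centre of its underside.

How it is judged:
On the way, in this order (a step that is already met when the one before it is completed fails the run):
1. the arm is pulled well down by the hand (value of joint lift above 0.1 m and contact force between knob and the fingers above 1 N), for 0.2 s.
2. the slicer hangs on the hook clear of its dock while the hand still holds the knob (contact force between hook and slicer above 3 N and z of slicer in the frame of dock above 0.08 m and contact force between slicer and dock below 0.2 N and contact force between knob and the fingers above 1 N), for 0.2 s.
At the end, for the whole second after the job is handed in: Nothing held, the slicer hangs in the hook (over 3 N): origin within 35 mm sideways of the hook seat and 60 to 95 mm below it, raised 20 mm or more from its docked place and off the dock, tilt under 0.5 rad, slower than 0.04 m/s and 0.6 rad/s (contact force between hook and slicer above 3 N and z of slicer in the frame of dock above 0.08 m and contact force between slicer and dock below 0.2 N and horizontal distance between slicer and hook_seat below 0.035 m and z of slicer in the frame of hook_seat between -0.095 and -0.06 m and angle between slicer's own z axis and vertical below 0.5 rad and linear speed of slicer below 0.04 m/s and angular speed of slicer below 0.6 rad/s); the robot touches nothing.
It fails at once if the slicer jumps or drops: over 0.15 m/s at any time, or over 0.06 m/s once the fingers are off the knob (linear speed of slicer above 0.15 m/s or (contact force between knob and the fingers below 0.05 N and linear speed of slicer above 0.06 m/s)).
It fails at once if the slicer is forced: pressed by the hook with more than 16 N, or tipped over 0.05 rad in its dock while being hooked (contact force between hook and slicer above 16 N or (angle between slicer's own z axis and vertical above 0.05 rad and height (world z) of hook_seat below 0.126 m)).
It fails at once if the arm flies up faster than 0.4 m/s (velocity of joint lift below -0.4 m/s).
It fails at once if the hand or arm touches the slicer (contact force between any of the fingers, the arm and slicer above 0.5 N).
It fails at once if another thing on the counter is shifted more than 30 mm (distance of any of loaf, slice_pack, plate, jar_tall, spare_guard from where it was at the start of the episode above 0.03 m).
It also fails if it takes over 72 s, if anything falls off the work surface, if the arm or the gripper's body presses on something with over 40 N, if the wrist force passes 120 N, or if a joint passes its speed limit or range.

ROBOT

A 7-joint arm with a two-finger parallel gripper is mounted at the origin on the work surface. World frame = base frame: x ahead of the robot, y to its left, z up, the work surface at z = 0. Lengths are in m, angles in rad, forces in N, time in s.
With the tool pointing down it reaches from about 0.425 to 0.875 m from the base axis. Payload 4.7 kg.
Tool frame: the origin (TCP) lies at the very end of the fingers, on their centre line; the grasp point (between the pads) lies 19 mm behind it (grip_depth is the distance from the TCP to the grasp point, in m); z points along the fingers, x is the direction in which the jaws open and shut, and the axes are right-handed (so a half turn about z gives the same grasp; the last joint's range is limited). The gripper opens to 85 mm and grips with 20 to 120 N. Pads are 22 mm wide; open, the fingers measure 114 mm over their backs; the gripper's body (76 mm by 85 mm) begins 54 mm behind the grasp point. The pads swing forward as they close: fully open they stand 13 mm farther back than shut.
Start: joints at [1.179, 0.321, -0.07, 1.45, 0.023, 1.371, -0.057], TCP at [0.257, -0.597, 0.231] pointing down, gripper open.
Joint ranges: [-2.86, 2.86], [-0.3, 2.09], [-1.38, 1.24], [0.06, 2.45], [-1.56, 4.7], [0.09, 2.05], [-2.69, 2.69]. Speed limits (rad/s): [2.57, 2.57, 3.14, 3.14, 3.14, 3.14, 3.14].

INTERFACE

Orientations are given as a unit quaternion [x, y, z, w].
In Python, from plant import * gives the robot as it stands.
- The arm moves only by the tool move_arm, never from a script. Its arguments are lists of equal length, an entry for each row: "xyz": the shift along the tool's x, y, z scaled (see below), a list of three; "yaw": the turn about the tool's z scaled (see below). In form: {"xyz": [[tx, ty, tz], ...], "yaw": [yaw, ...]}. A call has 1 to 20 rows; each row shifts and turns the commanded pose from where the row before left it, along the tool's axes as they then stand; what a row does not reach is not made up. The controller multiplies each number of a shift by 0.02 m and each number of a turn by 45 degrees. A row lasts 1/12 s, in which the tool goes at most 41.7 mm and 7.16 degrees, less where a joint would pass 70% of its speed; a pose out of reach is approached as far as the arm can. A call with a number of a shift or a turn outside -1 to 1 is refused whole. A call with a gripper value outside its range is refused whole. "grip" is the closure, from 0 (fully open) to 1 (shut), set as the call begins (left out, the last holds). The fingers move at their own pace and stop on an object; "newtons" is the grip in N (left out, the last holds). Time passes only in rows, so rows that do not move let the fingers close. It gives the time, the measured TCP pose, the force and the opening at its end, in the units of the state.
- state(): the state, without advancing time (a new reading comes with each control period).
- grab_frame(name): name is "scene" or "top" or "wrist"; returns (picture, depth): 384x512x3 uint8, red, green, blue; 384x512 float32, m along the optical axis (not along the pixel's ray), 0 where there is no reading.
- camera_info(name): a dict with "fx", "fy", "cx", "cy" (pixels), "D" ([k1, k2, p1, p2, k3] as OpenCV has them; the pictures are not rectified), "R" (3x3) and "t" (3): a world point X has camera coordinates R X + t; the wrist camera has in their place "T_tool_cam" (4x4, takes a point from camera to tool coordinates, whose origin is the TCP and whose axes are the tool frame's). Camera axes: x right, y down, z forward; pixel columns grow to the right and rows downward; lengths in m; the calibration is good to about 2 mm. A picture is of the moment at which its call begins: read the wrist's pose just before it. camera_info takes no time and is no camera call.
- close_job(): hands the job in, once; it reports no verdict.
The state is a dict: "clock": time; "joints": joint angles; "joint_velocities": joint speeds; "joint_efforts": joint torques, N m; "position": TCP position; "orientation": TCP orientation; "contact_force": force on the tool from outside, world axes, zero at the start; "torque": the same for the moment, N m; "gripper_width": finger opening in m.
Only numpy, scipy, OpenCV 4.12 (cv2) and the standard library are available. Lean on these libraries where they do the work, as an engineer would, in place of code of your own. Each camera call takes 0.05 s, during which the arm holds its last target. There are 200 camera calls.

## Working session

There is one attempt and no reset: what is moved stays moved. The work goes in short steps, Python scripts to look and compute and a tool call to move; the robot and the scene stay as the last step left them, time stands still between calls to the robot, and variables do not carry over. Pictures are saved under pics/ and viewed, about 8 in all and at most 12, crops included, and the job is handed in when it is done.

Besides the shell and the picture viewer there is one more tool, called after "Request:" by a JSON object that holds its "api" and its "payload", one argument or row to a line. move_arm: Moves the arm, as the interface text tells. Its arguments: {"type":"object","properties":{"xyz":{"type":"array","items":{"type":"array","items":{"type":"number","minimum":-1,"maximum":1}}},"yaw":{"type":"array","items":{"type":"number","minimum":-1,"maximum":1}},"grip":{"type":"number"},"newtons":{"type":"number"}},"required":["xyz","yaw"]}

```bash
mkdir -p pics; ls; cat > h.py <<'E'
from plant import *
import numpy as np, cv2
from scipy.spatial.transform import Rotation as Rn
def cap(name,tag):
    s=state(); im,d=grab_frame(name); c=camera_info(name)
    if name=="wrist":
        T=np.array(c["T_tool_cam"]); A=np.eye(4); A[:3,:3]=Rn.from_quat(s["orientation"]).as_matrix(); A[:3,3]=s["position"]
        M=A@T
    else:
        M=np.eye(4); R=np.array(c["R"]); M[:3,:3]=R.T; M[:3,3]=-R.T@np.array(c["t"])
    cv2.imwrite(f"pics/{tag}.png",cv2.cvtColor(im,cv2.COLOR_RGB2BGR))
    K=np.array([[c["fx"],0,c["cx"]],[0,c["fy"],c["cy"]],[0,0,1]])
    np.savez(f"pics/{tag}.npz",im=im,d=d,M=M,K=K,D=np.array(c["D"]))
class V:
    def __init__(s,tag):
        z=np.load(f"pics/{tag}.npz"); s.im,s.d,s.M,s.K,s.D=[z[k] for k in("im","d","M","K","D")]
    def ray(s,u,v):
        p=cv2.undistortPoints(np.array([[[u,v]]],float),s.K,s.D)[0,0]; return np.array([p[0],p[1],1])
    def at(s,u,v,r=1):
        w=s.d[int(v)-r:int(v)+r+1,int(u)-r:int(u)+r+1]; w=w[w>0]
        z=np.median(w) if len(w) else np.nan
        return (s.M@np.r_[s.ray(u,v)*z,1])[:3]
    def plane(s,u,v,val,ax=2):
        r=s.M[:3,:3]@s.ray(u,v); o=s.M[:3,3]; return o+r*(val-o[ax])/r[ax]
    def cloud(s):
        h,w=s.d.shape; uv=np.stack(np.meshgrid(np.arange(w),np.arange(h)),-1).reshape(-1,1,2).astype(float)
        p=cv2.undistortPoints(uv,s.K,s.D)[:,0]; P=np.c_[p,np.ones(len(p))]*s.d.reshape(-1,1)
        W=P@s.M[:3,:3].T+s.M[:3,3]; W[s.d.reshape(-1)==0]=np.nan; return W.reshape(h,w,3)
    def proj(s,X):
        Mi=np.linalg.inv(s.M); return cv2.projectPoints(np.array(X,float).reshape(-1,1,3),cv2.Rodrigues(Mi[:3,:3])[0],Mi[:3,3],s.K,s.D)[0][:,0]
E
python3 - <<'E'
from h import *
cap("scene","s0");cap("top","t0")
s=state();print(s)
for n in("scene","top"):
    V_=V(n[0]+"0");print(n,V_.M.round(3))
a=cv2.imread("pics/s0.png");b=cv2.imread("pics/t0.png")
cv2.imwrite("pics/st.png",cv2.resize(np.vstack([a,b]),None,fx=.78,fy=.78))
E
```

```text
pics
{'clock': 0.1, 'joints': array([ 1.17911736,  0.32175703, -0.07011111,  1.45158902,  0.02262294,
        1.37081546, -0.05688266]), 'joint_velocities': array([ 2.07666684e-03, -2.47409915e-03, -3.03607820e-05, -4.05985592e-03,
       -1.42702602e-03, -4.55553405e-04, -4.64954443e-04]), 'joint_efforts': array([-1.00166471e-04, -4.94880581e+01, -3.84117365e-01, -3.15210271e+01,
        1.30480353e-02,  7.53035856e-03, -2.52345302e-06]), 'position': array([ 0.25634174, -0.59677003,  0.23030972]), 'orientation': array([ 8.35105668e-01, -5.50088838e-01, -7.72697318e-04, -4.43084726e-04]), 'contact_force': array([ 0.08377214, -0.70548329,  0.28982008]), 'torque': array([-0.04910466,  0.01368116,  0.01042395]), 'gripper_width': 0.08550684893380697}
scene [[ 0.215  0.711 -0.669  1.194]
 [ 0.977 -0.157  0.148 -0.122]
 [ 0.    -0.686 -0.728  0.91 ]
 [ 0.     0.     0.     1.   ]]
top [[-0.023 -0.999  0.041  0.478]
 [-1.     0.023 -0.003  0.038]
 [ 0.002 -0.041 -0.999  1.227]
 [ 0.     0.     0.     1.   ]]
```

View pics/s0.png

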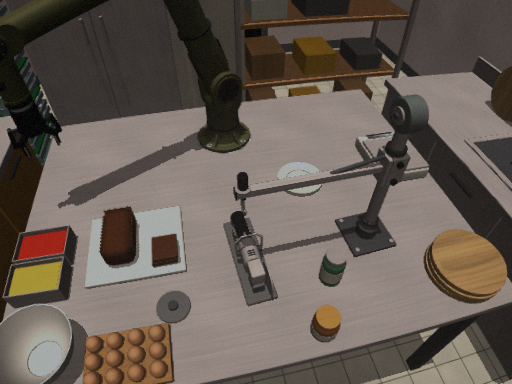

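View pics/t0.png

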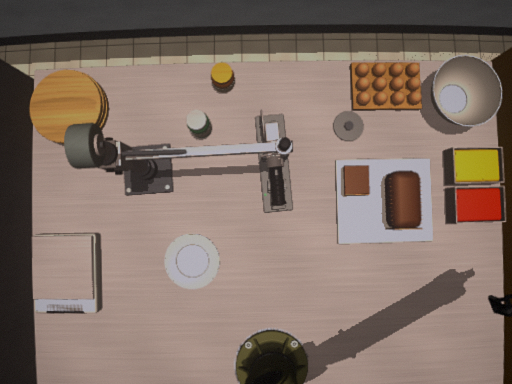

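The scene view shows the arm with its knob at about (241,180), directly over the docked slicer (240,215)–(262,295). In the top view the knob is at (285,146), the post at about (145,168), and the dock spans (258..292, 115..212). Next I'll measure on enlarged crops.

```bash
python3 - <<'E'
from h import *
t=cv2.imread("pics/t0.png")[95:225,235:315]; s=cv2.imread("pics/s0.png")[165:310,205:290]
a=cv2.resize(t,(370,600),interpolation=cv2.INTER_CUBIC);b=cv2.resize(s,(352,600),interpolation=cv2.INTER_CUBIC)
cv2.imwrite("pics/c1.png",np.hstack([a,b]))
v=V("t0");W=v.cloud()
print("knob top",v.at(285,145), "scene",V("s0").at(242,177))
# arm bar points: z 0.3-0.6
for r in [(285,146),(270,148),(250,149),(220,151),(180,152),(150,153)]: print(r,v.at(*r).round(4))
for r in [(126,149),(172,147),(174,191),(127,194)]: print("foot",v.plane(*r,.012).round(3))
for r in [(256,116),(283,114),(292,209),(265,212)]: print("dock",v.plane(*r,.012).round(3))
E
```

```text
knob top [ 0.61884171 -0.02853422  0.35928285] scene [ 0.63246924 -0.03012073  0.35820574]
(285, 146) [ 0.6166 -0.0285  0.3592]
(270, 148) [0.62   0.0028 0.3137]
(250, 149) [0.6187 0.0491 0.3135]
(220, 151) [0.6156 0.1186 0.3139]
(180, 152) [0.6151 0.2107 0.3179]
(150, 153) [0.6124 0.2768 0.3324]
foot [0.675 0.438 0.012]
foot [0.677 0.293 0.012]
foot [0.541 0.289 0.012]
foot [0.535 0.435 0.012]
dock [0.768 0.032 0.012]
dock [ 0.772 -0.052  0.012]
dock [ 0.478 -0.072  0.012]
dock [0.471 0.011 0.012]
```

View pics/c1.png

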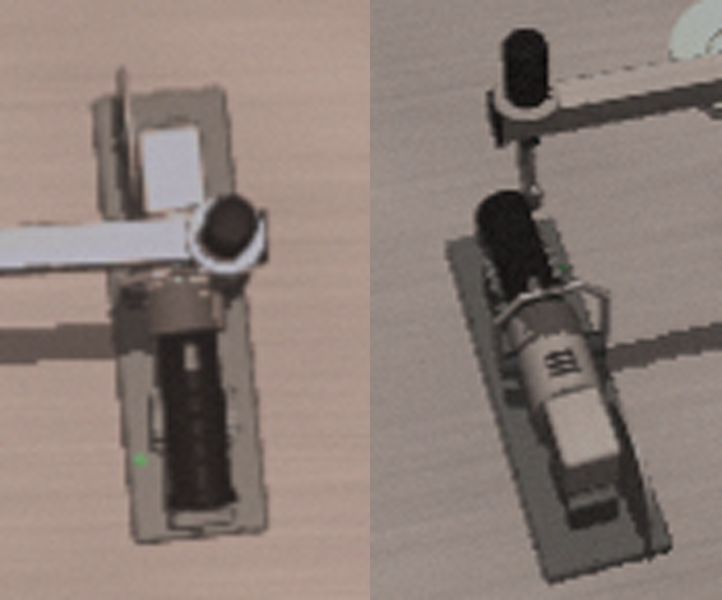

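```bash
python3 - <<'E'
from h import *
v=V("s0");f=lambda x,y:((x-370)/4.14+205,y/4.14+165)
for p in [(525,300),(583,283),(555,291)]: 
    q=f(*p);print(q,v.plane(*q,.135).round(4),v.at(*q,0).round(4))
for p in [(447,240),(545,580),(670,548),(560,225)]: print("dock",v.plane(*f(*p),.012).round(4))
print("flange/hook bottom", v.at(*f(537,203)).round(3))
W=v.cloud();m=(W[...,2]>.118)&(W[...,2]<.145)&(abs(W[...,1]+.02)<.05)&(abs(W[...,0]-.63)<.05)
ys,xs=np.nonzero(m);print(np.c_[xs,ys,(W[m]*1000).round()].astype(int))
x=state();print(Rn.from_quat(x["orientation"]).as_matrix().round(3))
E
```

```text
(242.43961352657004, 237.46376811594203) [ 0.6389 -0.0367  0.135 ] [ 0.6366 -0.0363  0.1318]
(256.4492753623189, 233.35748792270533) [0.6335 0.0038 0.135 ] [0.632  0.0042 0.1329]
(249.68599033816426, 235.28985507246378) [ 0.636  -0.0158  0.135 ] [ 0.6357 -0.0157  0.1346]
dock [ 0.48   -0.0726  0.012 ]
dock [ 0.7782 -0.0539  0.012 ]
dock [0.7738 0.033  0.012 ]
dock [0.4843 0.0183 0.012 ]
flange/hook bottom [ 0.641 -0.027  0.236]
[[252 233 630  -8 136]
 [253 233 630  -5 134]
 [254 233 633  -3 138]
 [255 233 633   0 137]
 [256 233 631   3 134]
 [248 234 634 -20 139]
 [249 234 635 -17 140]
 [250 234 632 -14 135]
 [251 234 633 -11 135]
 [252 234 637  -9 140]
 [253 234 635  -6 136]
 [254 234 635  -4 137]
 [255 234 635  -1 135]
 [256 234 634   2 133]
 [257 234 634   5 133]
 [258 234 632   9 128]
 [259 234 630  12 125]
 [243 235 631 -34 135]
 [244 235 633 -31 136]
 [245 235 635 -29 139]
 [246 235 636 -26 140]
 [247 235 635 -23 138]
 [248 235 634 -20 135]
 [249 235 635 -17 135]
 [250 235 635 -15 134]
 [251 235 634 -12 133]
 [252 235 635  -9 133]
 [257 235 633   5 127]
 [258 235 635   8 127]
 
[... 177 characters left out ...]
 136]
 [247 236 635 -23 133]
 [248 236 636 -21 133]
 [259 236 636  11 124]
 [260 236 634  14 120]
 [262 236 634  20 118]
 [239 237 634 -45 134]
 [240 237 636 -43 135]
 [241 237 638 -40 137]
 [242 237 635 -37 133]
 [243 237 638 -35 135]
 [244 237 637 -32 133]
 [238 238 634 -48 129]
 [239 238 636 -46 132]
 [240 238 637 -43 132]
 [241 238 637 -40 131]
 [237 239 633 -51 124]
 [238 239 635 -49 126]
 [239 239 638 -46 129]
 [240 239 638 -44 128]
 [236 240 635 -54 123]
 [237 240 636 -52 123]
 [238 240 640 -50 129]
 [235 241 635 -57 119]
 [236 241 637 -55 122]
 [237 241 639 -52 123]
 [235 242 640 -58 121]
 [236 242 639 -55 119]]
[[ 0.395 -0.919 -0.001]
 [-0.919 -0.395  0.002]
 [-0.002  0.    -1.   ]]
```

Request:
{"api": "move_arm", "payload": {
  "xyz": [
    [0,0,-1],
    [0,0,-1],
    [0,0,-1],
    [0,0,-1],
    [0,0,-1],
    [0,0,-1],
    [0,0,-1],
    [0,0,-1],
    [0,0,-1],
    [0,0,-1]
  ],
  "yaw": [-0.152,-0.152,-0.152,-0.152,-0.152,-0.152,-0.152,-0.152,-0.152,-0.152],
  "grip": 0
}}

```text
clock: 0.93
position: [0.2564, -0.597, 0.4318]
orientation: [1.0, 0.017, -0.0, -0.0]
contact_force: [0.3, -1.0, -0.4]
gripper_width: 0.0853
```

Request:
{"api": "move_arm", "payload": {
  "xyz": [
    [0.6,-0.94,0],
    [0.6,-0.94,0],
    [0.6,-0.94,0],
    [0.6,-0.94,0],
    [0.6,-0.94,0],
    [0.6,-0.94,0],
    [0.6,-0.94,0],
    [0.6,-0.94,0],
    [0.6,-0.94,0],
    [0.6,-0.94,0],
    [0.6,-0.94,0],
    [0.6,-0.94,0],
    [0.6,-0.94,0],
    [0.6,-0.94,0],
    [0.6,-0.94,0],
    [0.6,-0.94,0],
    [0.6,-0.94,0],
    [0.6,-0.94,0],
    [0.6,-0.94,0],
    [0.6,-0.94,0]
  ],
  "yaw": [0,0,0,0,0,0,0,0,0,0,0,0,0,0,0,0,0,0,0,0]
}}

```text
clock: 2.6
position: [0.4859, -0.2134, 0.4309]
orientation: [1.0, 0.014, -0.0, -0.0]
contact_force: [0.7, 0.1, -0.5]
gripper_width: 0.0853
```

```bash
python3 - <<'E'
from h import *
s=state();print(s["clock"],s["position"],Rn.from_quat(s["orientation"]).as_matrix().round(3),s["joints"].round(2))
print(np.array(camera_info("wrist")["T_tool_cam"]).round(3))
cap("wrist","w1");c=V("w1")
print(c.proj([[.621,-.029,.36],[.635,-.017,.135]]))
E
```

```text
2.6 [ 0.48590795 -0.21343531  0.43093418] [[ 1.     0.029 -0.001]
 [ 0.029 -1.     0.   ]
 [-0.001 -0.    -1.   ]] [ 0.86  0.07 -0.53  1.36  0.04  1.72  0.36]
[[ 1.     0.     0.    -0.001]
 [-0.     0.959  0.282 -0.072]
 [-0.    -0.282  0.959 -0.143]
 [ 0.     0.     0.     1.   ]]
[[466.92266288 -54.20160273]
 [362.7859083   27.51173124]]
```

Request:
{"api": "move_arm", "payload": {
  "xyz": [
    [0.91,-0.61,0],
    [0.91,-0.61,0],
    [0.91,-0.61,0],
    [0.91,-0.61,0],
    [0.91,-0.61,0],
    [0.91,-0.61,0],
    [0.91,-0.61,0],
    [0.91,-0.61,0],
    [0.91,-0.61,0],
    [0.91,-0.61,0],
    [0.91,-0.61,0],
    [0.91,-0.61,0],
    [0,0,0],
    [0,0,0]
  ],
  "yaw": [0,0,0,0,0,0,0,0,0,0,0,0,0,0]
}}

```text
clock: 3.82
position: [0.7001, -0.0607, 0.4295]
orientation: [1.0, 0.016, -0.001, -0.0]
contact_force: [-1.0, 0.9, 0.4]
gripper_width: 0.0855
```

```bash
python3 - <<'E'
from h import *
s=state();print(s["clock"],s["position"],Rn.from_quat(s["orientation"]).as_matrix().round(3))
cap("wrist","w2");c=V("w2")
print(c.proj([[.621,-.029,.36],[.635,-.017,.135]]))
cv2.imwrite("pics/w2b.png",cv2.resize(cv2.imread("pics/w2.png"),(784,588),interpolation=cv2.INTER_CUBIC))
E
```

```text
3.8167 [ 0.70010724 -0.06074809  0.42947267] [[ 1.     0.031 -0.003]
 [ 0.031 -1.     0.001]
 [-0.003 -0.001 -1.   ]]
[[158.05094771 162.89062326]
 [215.80452917 130.76416793]]
```

View pics/w2b.png

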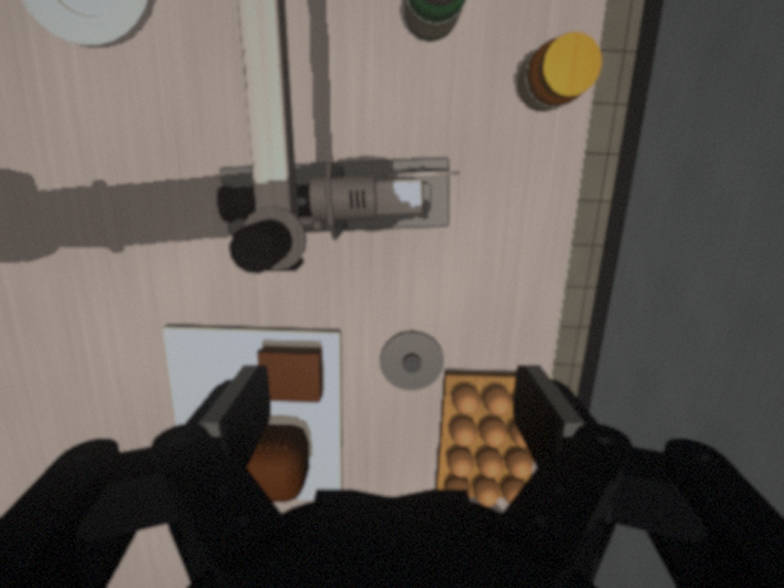

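The wrist view shows the bow bar as a vertical line at x≈330 between y≈170 and 232, in the enlarged picture. That matches the bar position predicted from the scene camera. The knob top is at about (258,246). I'll refine both with the depth cloud.

```bash
python3 - <<'E'
from h import *
c=V("w2");W=c.cloud()
near=(abs(W[...,0]-.62)<.06)&(abs(W[...,1]+.03)<.06)
P=W[near&(W[...,2]>.345)&(W[...,2]<.37)];print("knobtop",len(P),P.min(0),P.max(0),np.median(P,0))
P=W[near&(W[...,2]>.305)&(W[...,2]<.325)&(W[...,1]<.0)];print("flange",len(P),P.min(0),P.max(0))
for y in np.arange(0,.03,.01):
    P=W[(W[...,2]>.29)&(W[...,2]<.34)&(abs(W[...,1]-y)<.005)&(abs(W[...,0]-.62)<.05)];print("bar",y,P.min(0).round(4),P.max(0).round(4),np.median(P,0).round(4))
m=(W[...,2]>.12)&(W[...,2]<.15)&(abs(W[...,0]-.635)<.035)&(abs(W[...,1]+.02)<.05)
P=W[m];print("bow",len(P));
for y in np.arange(-.045,.03,.008):
    q=P[abs(P[:,1]-y)<.004]
    if len(q):print(round(y,3),len(q),np.median(q,0).round(4))
for n in("s0","t0"):
    c=V(n);W=c.cloud()
    P=W[(abs(W[...,0]-.62)<.04)&(abs(W[...,1]+.03)<.03)&(W[...,2]>.35)&(W[...,2]<.37)];print(n,len(P),P.min(0).round(4),P.max(0).round(4))
E
```

```text
knobtop 896 [ 0.613727   -0.04119251  0.34513923] [ 0.6383942  -0.01603125  0.36145783] [ 0.62757665 -0.0275868   0.3590183 ]
flange 934 [ 0.60785444 -0.05010706  0.30504922] [ 6.45260078e-01 -2.16580432e-04  3.24540613e-01]
bar 0.0 [ 0.613 -0.005  0.294] [0.6358 0.005  0.3156] [6.269e-01 2.000e-04 3.136e-01]
bar 0.01 [0.6131 0.005  0.2954] [0.6353 0.015  0.3162] [0.6269 0.0101 0.3136]
bar 0.02 [0.6124 0.0151 0.2932] [0.6349 0.0249 0.3156] [0.6257 0.0199 0.3135]
bow 177
-0.045 16 [ 0.6362 -0.0445  0.1314]
-0.037 19 [ 0.6354 -0.0374  0.1373]
-0.029 19 [ 0.6343 -0.0296  0.138 ]
-0.021 23 [ 0.634  -0.0204  0.1379]
-0.013 20 [ 0.6335 -0.0127  0.1374]
-0.005 19 [ 0.6327 -0.005   0.1377]
0.003 23 [0.6321 0.0025 0.1365]
0.011 19 [0.6318 0.0115 0.1255]
0.019 6 [0.6304 0.0169 0.1212]
s0 88 [ 0.6148 -0.0414  0.3508] [ 0.6406 -0.0175  0.3604]
t0 113 [ 0.6122 -0.0399  0.3542] [ 0.6372 -0.0155  0.3634]
```

Request:
{"api": "move_arm", "payload": {
  "xyz": [
    [-0.74,-0.34,0],
    [-0.74,-0.34,0],
    [-0.74,-0.34,0],
    [-0.74,-0.34,0],
    [-0.74,-0.34,0],
    [0,0,0.5],
    [0,0,0.5],
    [0,0,0],
    [0,0,0]
  ],
  "yaw": [0,0,0,0,0,0,0,0,0]
}}

```text
clock: 4.62
position: [0.6247, -0.0316, 0.4098]
orientation: [1.0, 0.013, -0.001, 0.0]
contact_force: [-0.6, -0.3, 0.2]
gripper_width: 0.0851
```

Request:
{"api": "move_arm", "payload": {
  "xyz": [
    [0.04,-0.13,0.5],
    [0,0,0.55],
    [0,0,0.55],
    [0,0,0.55],
    [0,0,0.55],
    [0,0,0.55],
    [0,0,0.55],
    [0,0,0.5],
    [0,0,0],
    [0,0,0]
  ],
  "yaw": [0,0,0,0,0,0,0,0,0,0]
}}

```text
clock: 5.45
position: [0.6252, -0.0275, 0.3247]
orientation: [1.0, 0.014, -0.001, 0.0]
contact_force: [-0.4, 0.1, 0.4]
gripper_width: 0.0854
```

Request:
{"api": "move_arm", "payload": {
  "xyz": [
    [0,0,0],
    [0,0,0],
    [0,0,0],
    [0,0,0],
    [0,0,0],
    [0,0,0],
    [0,0,0],
    [0,0,0],
    [0,0,0],
    [0,0,0],
    [0,0,0],
    [0,0,0]
  ],
  "yaw": [0,0,0,0,0,0,0,0,0,0,0,0],
  "grip": 1,
  "newtons": 60
}}

```text
clock: 6.45
position: [0.6258, -0.0273, 0.3258]
orientation: [1.0, 0.014, 0.001, 0.0]
contact_force: [0.1, -0.9, 4.8]
gripper_width: 0.0246
```

```bash
python3 - <<'E'
from h import *
s=state();print(s["clock"],s["position"],s["contact_force"],s["torque"],s["gripper_width"])
cap("scene","s1")
cv2.imwrite("pics/s1b.png",cv2.resize(cv2.imread("pics/s1.png")[60:310,140:340],None,fx=2.4,fy=2.4,interpolation=cv2.INTER_CUBIC))
E
```

```text
6.45 [ 0.62575545 -0.02731743  0.32584398] [ 0.06042526 -0.8532274   4.79762986] [-0.05279367  0.00192497 -0.01012634] 0.024560445780818545
```

View pics/s1b.png

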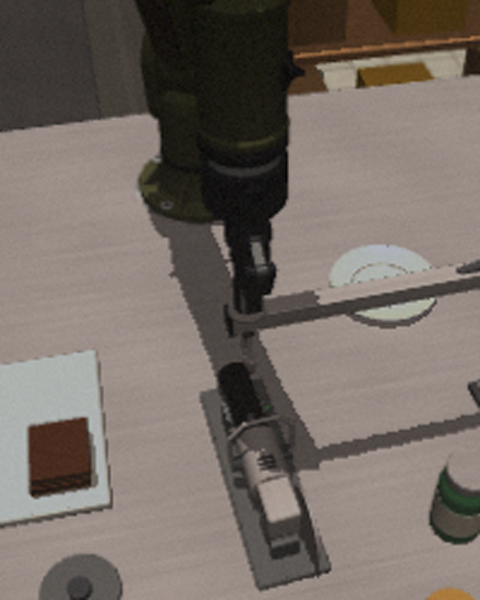

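Request:
{"api": "move_arm", "payload": {
  "xyz": [
    [-0.275,0,0],
    [-0.275,0,0],
    [-0.275,0,0],
    [-0.275,0,0],
    [-0.275,0,0],
    [-0.275,0,0],
    [0,0,0]
  ],
  "yaw": [0.018,0.018,0.018,0.018,0.018,0.018,0]
}}

```text
clock: 7.08
position: [0.5919, -0.027, 0.3258]
orientation: [1.0, -0.028, 0.0, 0.0]
contact_force: [-0.0, -0.4, 5.5]
gripper_width: 0.0247
```

Request:
{"api": "move_arm", "payload": {
  "xyz": [
    [0,0,0.15],
    [0,0,0.3],
    [0,0,0.3],
    [0,0,0.3],
    [0,0,0.3],
    [0,0,0.3],
    [0,0,0.3],
    [0,0,0.3],
    [0,0,0.3],
    [0,0,0.3],
    [0,0,0.3],
    [0,0,0.3],
    [0,0,0.3],
    [0,0,0.3],
    [0,0,0.3],
    [0,0,0.3],
    [0,0,0.3],
    [0,0,0.3],
    [0,0,0.3],
    [0,0,0.3]
  ],
  "yaw": [0,0,0,0,0,0,0,0,0,0,0,0,0,0,0,0,0,0,0,0]
}}

```text
clock: 8.75
position: [0.5939, -0.0271, 0.2103]
orientation: [1.0, -0.028, 0.002, 0.0]
contact_force: [-0.3, -0.1, 12.7]
gripper_width: 0.0242
```

Request:
{"api": "move_arm", "payload": {
  "xyz": [
    [0,0,0],
    [0,0,0],
    [0,0,0]
  ],
  "yaw": [0,0,0]
}}

```text
clock: 9.0
position: [0.5939, -0.0271, 0.2104]
orientation: [1.0, -0.028, 0.002, 0.0]
contact_force: [-0.1, -0.9, 12.1]
gripper_width: 0.0247
```

```bash
python3 - <<'E'
from h import *
s=state();print(s["clock"],s["position"],s["contact_force"],s["torque"],s["gripper_width"],Rn.from_quat(s["orientation"]).as_matrix().round(3))
cap("scene","s2");cap("top","t2");cap("wrist","w3")
a=cv2.imread("pics/s2.png")[170:280,190:300];b=cv2.imread("pics/w3.png")
cv2.imwrite("pics/c2.png",np.hstack([cv2.resize(a,(400,400),interpolation=cv2.INTER_CUBIC),cv2.resize(b,(400,300)).copy() if 0 else cv2.copyMakeBorder(cv2.resize(b,(400,300)),0,100,0,0,cv2.BORDER_CONSTANT)]))
c=V("s2");W=c.cloud()
# arm bar top height
for y in(.02,.05,.1):
    P=W[(W[...,2]>.12)&(abs(W[...,1]-y)<.006)&(abs(W[...,0]-.61)<.06)];print(y,P.min(0).round(4),P.max(0).round(4))
c=V("t2");W=c.cloud()
for y in(.02,.05,.1):
    P=W[(W[...,2]>.15)&(W[...,2]<.25)&(abs(W[...,1]-y)<.006)&(abs(W[...,0]-.61)<.06)];print(y,len(P),P.min(0).round(4),P.max(0).round(4),np.median(P,0).round(4))
E
```

```text
9.0 [ 0.59390886 -0.02713477  0.21040476] [-0.0510218  -0.89939263 12.07781678] [-0.06256337  0.41232827  0.13670368] 0.0246706551129095 [[ 0.998 -0.055  0.003]
 [-0.055 -0.998 -0.001]
 [ 0.003  0.001 -1.   ]]
0.02 [0.5846 0.014  0.1205] [0.6326 0.0258 0.6133]
0.05 [0.5877 0.0442 0.1755] [0.6107 0.0559 0.1989]
0.1 [0.5907 0.0944 0.1783] [0.6125 0.1051 0.199 ]
0.02 45 [0.5837 0.0148 0.1943] [0.6047 0.0256 0.2025] [0.5938 0.0202 0.1984]
0.05 36 [0.5853 0.046  0.1813] [0.605  0.0545 0.2016] [0.5945 0.0502 0.1983]
0.1 44 [0.5876 0.0953 0.1952] [0.6092 0.106  0.2028] [0.5982 0.1006 0.1991]
```

View pics/c2.png

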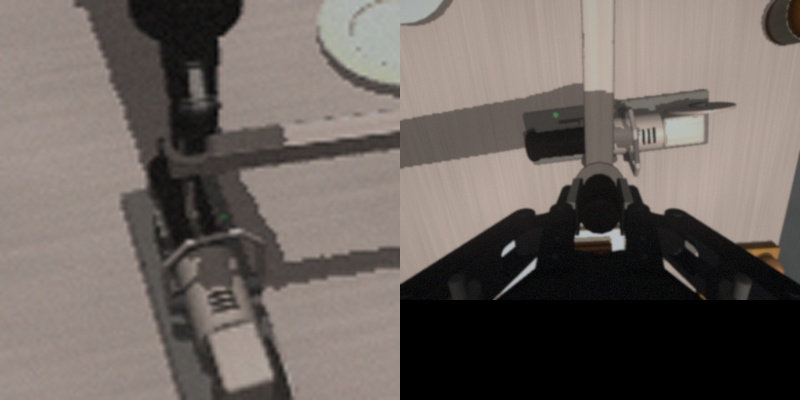

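Request:
{"api": "move_arm", "payload": {
  "xyz": [
    [0,0,0.17],
    [0,0,0.17],
    [0,0,0.17],
    [0,0,0.18],
    [0,0,0],
    [0,0,0],
    [0,0,0]
  ],
  "yaw": [0,0,0,0,0,0,0]
}}

```text
clock: 9.73
position: [0.5941, -0.0271, 0.1968]
orientation: [1.0, -0.028, 0.002, 0.0]
contact_force: [0.2, -0.2, 13.2]
gripper_width: 0.0244
```

```bash
python3 - <<'E'
from h import *
s=state();print(s["clock"],s["position"],s["contact_force"],s["torque"])
cap("wrist","w4");c=V("w4");W=c.cloud()
P=W[(W[...,2]>.125)&(W[...,2]<.15)&(abs(W[...,0]-.64)<.02)&(abs(W[...,1]+.02)<.05)]
for y in np.arange(-.045,.03,.008):
    q=P[abs(P[:,1]-y)<.004]
    if len(q):print(round(y,3),len(q),np.median(q,0).round(4))
for y in(-.005,0.01,.02,.03,.05):
    q=W[(W[...,2]>.17)&(W[...,2]<.22)&(abs(W[...,1]-y)<.005)&(abs(W[...,0]-.6)<.04)];print("arm",y,len(q),q.min(0).round(4),q.max(0).round(4),np.median(q,0).round(4))
c=V("t2");W=c.cloud()
q=W[(W[...,2]>.2)&(W[...,2]<.215)&(abs(W[...,1]+.03)<.02)];
E
```

```text
9.7333 [ 0.59408135 -0.02714489  0.1968335 ] [ 0.20752525 -0.23161111 13.15350372] [-0.07961936  0.48027998  0.21511733]
-0.045 34 [ 0.6339 -0.0452  0.1323]
-0.037 69 [ 0.6338 -0.0369  0.1378]
-0.029 74 [ 0.6336 -0.0287  0.1379]
-0.021 75 [ 0.633  -0.0207  0.1379]
-0.013 75 [ 0.6322 -0.0126  0.138 ]
-0.005 79 [ 0.6316 -0.005   0.1379]
0.003 91 [0.631  0.0032 0.1361]
0.011 72 [0.6307 0.0098 0.1287]
arm -0.005 602 [ 0.5834 -0.01    0.1815] [ 0.6059 -0.      0.1898] [ 0.5943 -0.0053  0.1847]
arm 0.01 624 [0.5844 0.005  0.1806] [0.6064 0.015  0.1869] [0.5953 0.0102 0.1846]
arm 0.02 650 [0.5845 0.015  0.1815] [0.6067 0.025  0.1866] [0.5958 0.0201 0.1846]
arm 0.03 680 [0.5852 0.025  0.1822] [0.607  0.035  0.1864] [0.5962 0.03   0.1846]
arm 0.05 760 [0.586  0.045  0.1822] [0.6078 0.055  0.1872] [0.5969 0.0501 0.1848]
```

Request:
{"api": "move_arm", "payload": {
  "xyz": [
    [0.2,0,0],
    [0.2,0,0],
    [0.2,0,0],
    [0.2,0,0],
    [0.2,0,0],
    [0.2,0,0],
    [0,0,0],
    [0,0,0],
    [0,0,0]
  ],
  "yaw": [-0.0127,-0.0127,-0.0127,-0.0127,-0.0127,-0.0127,0,0,0]
}}

```text
clock: 10.53
position: [0.6183, -0.0275, 0.1971]
orientation: [1.0, 0.002, 0.002, 0.0]
contact_force: [-0.9, 0.3, 13.4]
gripper_width: 0.0244
```

Request:
{"api": "move_arm", "payload": {
  "xyz": [
    [0.05,0,0],
    [0.05,0,0],
    [0.05,0,0],
    [0.05,0,0],
    [0,0,0],
    [0,0,0]
  ],
  "yaw": [-0.0032,-0.0032,-0.0032,-0.0032,0,0]
}}

```text
clock: 11.03
position: [0.6223, -0.0274, 0.1971]
orientation: [1.0, 0.008, 0.002, 0.0]
contact_force: [-0.0, 0.7, 12.0]
gripper_width: 0.024
```

Request:
{"api": "move_arm", "payload": {
  "xyz": [
    [0.05,0,0],
    [0.05,0,0],
    [0,0,0],
    [0,0,0]
  ],
  "yaw": [-0.0032,-0.0032,0,0]
}}

```text
clock: 11.37
position: [0.6241, -0.0274, 0.1971]
orientation: [1.0, 0.01, 0.002, 0.0]
contact_force: [-2.1, 0.3, 13.7]
gripper_width: 0.0248
```

```bash
cat > m.py <<'E'
from h import *
import sys
t=sys.argv[1]
s=state();print(s["clock"],s["position"],s["contact_force"],s["torque"])
cap("wrist",t);c=V(t);W=c.cloud()
P=W[(W[...,2]>.128)&(W[...,2]<.15)&(abs(W[...,0]-.64)<.02)&(abs(W[...,1]+.02)<.05)]
for y in np.arange(-.045,.03,.008):
    q=P[abs(P[:,1]-y)<.004]
    if len(q)>5:print(round(y,3),len(q),np.median(q,0).round(4))
for y in(-.005,0.01,.02,.03,.05):
    q=W[(W[...,2]>.17)&(W[...,2]<.35)&(abs(W[...,1]-y)<.005)&(abs(W[...,0]-.62)<.04)];print("arm",y,len(q),q.min(0).round(4),q.max(0).round(4),np.median(q,0).round(4))
E
python3 m.py w5
```

```text
11.3667 [ 0.62414127 -0.02736895  0.19711983] [-2.10773924  0.32173624 13.67629061] [0.01056543 0.43742871 0.20910568]
arm -0.005 5885 [ 0.6009 -0.01    0.1824] [ 0.6465 -0.      0.3   ] [ 0.6318 -0.0082  0.293 ]
arm 0.01 623 [0.6114 0.005  0.1824] [0.6336 0.015  0.1866] [0.6227 0.0101 0.1849]
arm 0.02 658 [0.6114 0.015  0.182 ] [0.6332 0.025  0.1873] [0.6225 0.0201 0.1849]
arm 0.03 684 [0.6109 0.025  0.1827] [0.6328 0.035  0.187 ] [0.6218 0.0301 0.1848]
arm 0.05 763 [0.6102 0.045  0.1818] [0.6321 0.055  0.1872] [0.6209 0.05   0.185 ]
```

Request:
{"api": "move_arm", "payload": {
  "xyz": [
    [0.05,0,0],
    [0.05,0,0],
    [0,0,0],
    [0,0,0]
  ],
  "yaw": [-0.0032,-0.0032,0,0]
}}

```text
clock: 11.75
position: [0.6261, -0.0273, 0.1971]
orientation: [1.0, 0.013, 0.002, 0.0]
contact_force: [-0.7, 0.2, 13.8]
gripper_width: 0.0247
```

Request:
{"api": "move_arm", "payload": {
  "xyz": [
    [0.05,0,0],
    [0,0,0],
    [0,0,0]
  ],
  "yaw": [-0.0032,0,0]
}}

```text
clock: 12.0
position: [0.627, -0.0273, 0.1971]
orientation: [1.0, 0.014, 0.002, 0.0]
contact_force: [-1.1, 0.8, 13.3]
gripper_width: 0.0247
```

```bash
python3 - <<'E'
from h import *
s=state();print(s["clock"],s["position"],s["contact_force"],s["torque"])
cap("scene","s3");cap("wrist","w6")
a=cv2.imread("pics/s3.png")[185:285,200:300];b=cv2.imread("pics/s2.png")[185:285,200:300]
cv2.imwrite("pics/c3.png",np.hstack([cv2.resize(x,(400,400),interpolation=cv2.INTER_CUBIC) for x in(b,a)]))
for n in("s0","s2","s3"):
    W=V(n).cloud();P=W[(W[...,2]>.128)&(W[...,2]<.145)&(abs(W[...,0]-.64)<.025)&(W[...,1]>-.016)&(W[...,1]<.003)];print(n,len(P),np.median(P,0).round(4))
    for x0 in(.70,.72): 
        P=W[(W[...,2]>.07)&(W[...,2]<.1)&(abs(W[...,0]-x0)<.008)&(abs(W[...,1]+.012)<.02)];print(np.median(P,0).round(4))
E
```

```text
12.0 [ 0.6270349  -0.0272858   0.19713692] [-1.13218632  0.75733934 13.28683346] [0.0499538  0.44426519 0.20154137]
s0 14 [ 0.6343 -0.0071  0.1353]
[ 0.7001 -0.0134  0.0805]
[ 0.7204 -0.0127  0.0803]
s2 15 [ 0.6343 -0.0059  0.1366]
[ 0.7001 -0.0125  0.0813]
[ 0.7198 -0.0147  0.0803]
s3 15 [ 0.6336 -0.0061  0.1353]
[ 0.7004 -0.0131  0.0806]
[ 0.7199 -0.0135  0.0805]
```

View pics/c3.png

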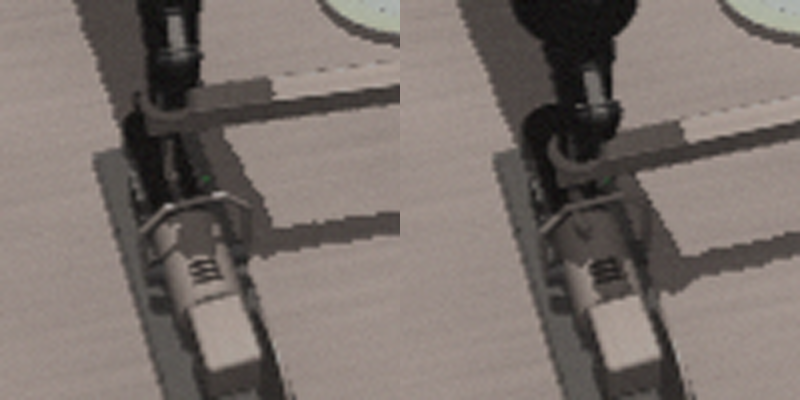

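The left half is before the move and the right half is after. The hook tip, at about (585,235), now shows in front of the bar at (590,210), and the bow hasn't moved. I'll feel forward slowly for the last bit.

Request:
{"api": "move_arm", "payload": {
  "xyz": [
    [0.05,0,0],
    [0,0,0],
    [0,0,0],
    [0,0,0]
  ],
  "yaw": [-0.0032,0,0,0]
}}

```text
clock: 12.43
position: [0.628, -0.0272, 0.1972]
orientation: [1.0, 0.015, 0.002, 0.0]
contact_force: [-1.5, -0.7, 13.8]
gripper_width: 0.0242
```

Request:
{"api": "move_arm", "payload": {
  "xyz": [
    [0.05,0,0],
    [0,0,0],
    [0,0,0],
    [0,0,0]
  ],
  "yaw": [-0.0032,0,0,0]
}}

```text
clock: 12.77
position: [0.6289, -0.0272, 0.1971]
orientation: [1.0, 0.016, 0.002, 0.0]
contact_force: [-2.2, 1.0, 13.2]
gripper_width: 0.0245
```

Request:
{"api": "move_arm", "payload": {
  "xyz": [
    [0,0,-0.05],
    [0,0,-0.05],
    [0,0,-0.05],
    [0,0,-0.05],
    [0,0,-0.05],
    [0,0,-0.05],
    [0,0,-0.05],
    [0,0,-0.05],
    [0,0,-0.05],
    [0,0,-0.05],
    [0,0,-0.05],
    [0,0,-0.05],
    [0,0,-0.05],
    [0,0,-0.05],
    [0,0,-0.05],
    [0,0,0],
    [0,0,0]
  ],
  "yaw": [0,0,0,0,0,0,0,0,0,0,0,0,0,0,0,0,0]
}}

```text
clock: 14.18
position: [0.6289, -0.0272, 0.212]
orientation: [1.0, 0.016, 0.002, 0.0]
contact_force: [-1.0, 0.6, 13.1]
gripper_width: 0.0242
```

```bash
python3 - <<'E'
from h import *
s=state();print(s["clock"],s["position"],s["contact_force"],s["torque"])
cap("scene","s4")
a=cv2.imread("pics/s4.png")[185:265,210:290];cv2.imwrite("pics/c4.png",cv2.resize(a,(560,560),interpolation=cv2.INTER_CUBIC))
for n in("s3","s4"):
    W=V(n).cloud();P=W[(W[...,2]>.128)&(W[...,2]<.145)&(abs(W[...,0]-.64)<.025)&(W[...,1]>-.016)&(W[...,1]<.003)];print(n,len(P),np.median(P,0).round(4))
    P=W[(W[...,2]>.07)&(W[...,2]<.1)&(abs(W[...,0]-.71)<.018)&(abs(W[...,1]+.012)<.02)];print(np.median(P,0).round(4))
E
```

```text
14.1833 [ 0.6289225  -0.02718484  0.21204411] [-0.96872053  0.55882876 13.06547871] [0.04172841 0.46588896 0.16791143]
s3 15 [ 0.6336 -0.0061  0.1353]
[ 0.7102 -0.0138  0.0806]
s4 15 [ 0.6338 -0.0061  0.136 ]
[ 0.7105 -0.0137  0.0806]
```

View pics/c4.png

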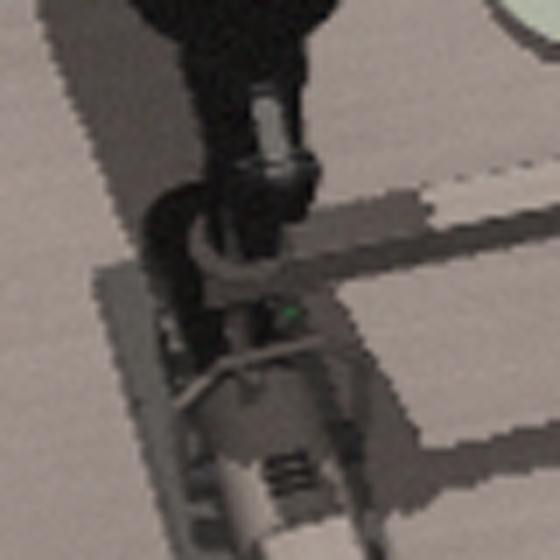

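Request:
{"api": "move_arm", "payload": {
  "xyz": [
    [0.04,0,-0.04],
    [0.04,0,-0.04],
    [0.04,0,-0.04],
    [0.04,0,-0.04],
    [0.04,0,-0.04],
    [0,0,-0.04],
    [0,0,-0.04],
    [0,0,0],
    [0,0,0]
  ],
  "yaw": [-0.0025,-0.0025,-0.0025,-0.0025,-0.0025,0,0,0,0]
}}

```text
clock: 14.98
position: [0.633, -0.027, 0.2176]
orientation: [1.0, 0.021, 0.002, 0.0]
contact_force: [-1.2, 0.7, 13.2]
gripper_width: 0.0244
```

Request:
{"api": "move_arm", "payload": {
  "xyz": [
    [0,0,-0.03],
    [0,0,-0.03],
    [0,0,-0.03],
    [0,0,-0.03],
    [0,0,0],
    [0,0,0]
  ],
  "yaw": [0,0,0,0,0,0]
}}

```text
clock: 15.48
position: [0.6329, -0.027, 0.2199]
orientation: [1.0, 0.021, 0.002, 0.0]
contact_force: [0.0, 0.0, 12.0]
gripper_width: 0.0246
```

Request:
{"api": "move_arm", "payload": {
  "xyz": [
    [0,0,-0.03],
    [0,0,-0.03],
    [0,0,-0.03],
    [0,0,-0.03],
    [0,0,0],
    [0,0,0]
  ],
  "yaw": [0,0,0,0,0,0]
}}

```text
clock: 15.98
position: [0.6329, -0.027, 0.2223]
orientation: [1.0, 0.021, 0.002, 0.0]
contact_force: [-0.2, 1.3, 12.3]
gripper_width: 0.0246
```

Request:
{"api": "move_arm", "payload": {
  "xyz": [
    [0,0,-0.03],
    [0,0,-0.03],
    [0,0,-0.03],
    [0,0,-0.03],
    [0,0,0],
    [0,0,0]
  ],
  "yaw": [0,0,0,0,0,0]
}}

```text
clock: 16.48
position: [0.6329, -0.027, 0.2246]
orientation: [1.0, 0.021, 0.002, 0.0]
contact_force: [-0.5, 0.5, 13.0]
gripper_width: 0.0247
```

```bash
python3 m.py w7; python3 - <<'E'
from h import *
cap("scene","s5")
for n in("s4","s5"):
    W=V(n).cloud();P=W[(W[...,2]>.128)&(W[...,2]<.15)&(abs(W[...,0]-.64)<.025)&(W[...,1]>-.016)&(W[...,1]<.003)];print(n,len(P),np.median(P,0).round(4))
    P=W[(W[...,2]>.07)&(W[...,2]<.1)&(abs(W[...,0]-.71)<.018)&(abs(W[...,1]+.012)<.02)];print(np.median(P,0).round(4))
E
```

```text
16.4833 [ 0.63286916 -0.02703214  0.22464369] [-0.49296027  0.5239696  12.95745454] [0.06229184 0.3788745  0.15576933]
-0.021 14 [ 0.6487 -0.0242  0.1466]
arm -0.005 7030 [ 0.6111 -0.01    0.2098] [ 0.655  -0.      0.3276] [ 0.6422 -0.0083  0.3189]
arm 0.01 615 [0.6193 0.0051 0.2096] [0.6417 0.015  0.2144] [0.6305 0.0101 0.2124]
arm 0.02 660 [0.6191 0.015  0.2096] [0.6409 0.025  0.2142] [0.6298 0.0201 0.2124]
arm 0.03 681 [0.6182 0.025  0.2095] [0.6404 0.035  0.2144] [0.6294 0.0301 0.2123]
arm 0.05 765 [0.6173 0.045  0.2102] [0.6392 0.055  0.2146] [0.6283 0.0501 0.2126]
s4 15 [ 0.6338 -0.0061  0.136 ]
[ 0.7105 -0.0137  0.0806]
s5 15 [ 0.6342 -0.0055  0.1366]
[ 0.7101 -0.0135  0.0806]
```

View picture.

```bash
python3 - <<'E'
from h import *
a=cv2.imread("pics/s5.png")[195:255,215:275];b=cv2.imread("pics/w7.png")[40:240,180:380]
cv2.imwrite("pics/c5.png",np.hstack([cv2.resize(x,(400,400),interpolation=cv2.INTER_CUBIC) for x in(a,b)]))
v=V("s5");print(v.proj([[.6335,-.037,.135],[.6335,.002,.135],[.6329,-.027,.1424],[.6484,-.0265,.152],[.6329,-.027,.123]])-[215,195],'x6.67')
E
```

```text
[[26.95267107 40.92498926]
 [40.79682335 38.46936783]
 [30.41582509 38.51669882]
 [31.64915158 40.89201702]
 [30.56839729 42.68506357]] x6.67
```

View pics/c5.png

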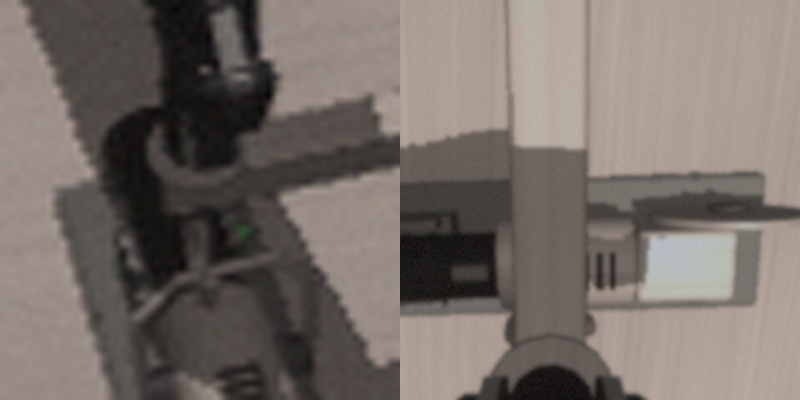

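The bar, from (180,280) to (280,258), runs between the neck and the tip at about (210,290), so it's inside the hook. It isn't loaded yet, so I'll keep lifting slowly.

Request:
{"api": "move_arm", "payload": {
  "xyz": [
    [0,0,-0.03],
    [0,0,-0.03],
    [0,0,-0.03],
    [0,0,-0.03],
    [0,0,0],
    [0,0,0]
  ],
  "yaw": [0,0,0,0,0,0]
}}

```text
clock: 17.08
position: [0.6326, -0.027, 0.226]
orientation: [1.0, 0.021, 0.001, -0.0]
contact_force: [-0.6, 0.0, 8.0]
gripper_width: 0.0244
```

Request:
{"api": "move_arm", "payload": {
  "xyz": [
    [0,0,-0.03],
    [0,0,-0.03],
    [0,0,-0.03],
    [0,0,-0.03],
    [0,0,0],
    [0,0,0]
  ],
  "yaw": [0,0,0,0,0,0]
}}

```text
clock: 17.58
position: [0.6319, -0.027, 0.2273]
orientation: [1.0, 0.021, 0.0, -0.0]
contact_force: [0.7, 1.7, 5.6]
gripper_width: 0.0251
```

Request:
{"api": "move_arm", "payload": {
  "xyz": [
    [0,0,-0.03],
    [0,0,-0.03],
    [0,0,-0.03],
    [0,0,-0.03],
    [0,0,0],
    [0,0,0]
  ],
  "yaw": [0,0,0,0,0,0]
}}

```text
clock: 18.08
position: [0.6315, -0.0271, 0.2296]
orientation: [1.0, 0.021, 0.0, -0.0]
contact_force: [0.0, 2.8, 5.0]
gripper_width: 0.0252
```

Request:
{"api": "move_arm", "payload": {
  "xyz": [
    [0,0,-0.05],
    [0,0,-0.05],
    [0,0,-0.05],
    [0,0,-0.05],
    [0,0,-0.05],
    [0,0,-0.05],
    [0,0,-0.05],
    [0,0,-0.05],
    [0,0,-0.05],
    [0,0,-0.05],
    [0,0,0],
    [0,0,0]
  ],
  "yaw": [0,0,0,0,0,0,0,0,0,0,0,0]
}}

```text
clock: 19.08
position: [0.6315, -0.0271, 0.2397]
orientation: [1.0, 0.021, 0.0, -0.0]
contact_force: [-0.9, 5.1, 4.3]
gripper_width: 0.0247
```

```bash
python3 - <<'E'
from h import *
s=state();print(s["clock"],s["position"],s["contact_force"],s["torque"])
cap("scene","s6");W=V("s6").cloud()
a=cv2.imread("pics/s6.png")[170:310,190:310];cv2.imwrite("pics/c6.png",cv2.resize(a,(514,600),interpolation=cv2.INTER_CUBIC))
P=W[(W[...,2]>.07)&(W[...,2]<.13)&(abs(W[...,0]-.71)<.018)&(abs(W[...,1]+.012)<.02)];print(np.median(P,0).round(4))
E
```

```text
19.0833 [ 0.63151844 -0.0271076   0.23967399] [-0.85942497  5.14544712  4.30252553] [0.9975315  0.07146168 0.08492384]
[ 0.7099 -0.0105  0.0939]
```

View pics/c6.png

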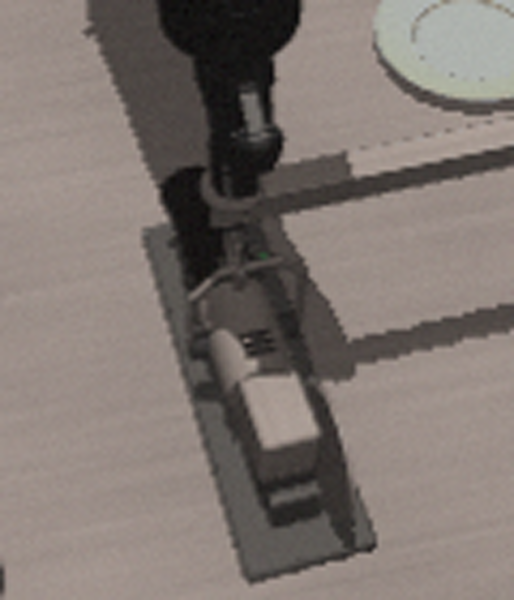

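The slicer is about 13 mm up and leaning on one dock wall, since the sideways force is 5 N. I'll lift it out of the walls very slowly.

Request:
{"api": "move_arm", "payload": {
  "xyz": [
    [0,0,-0.015],
    [0,0,-0.015],
    [0,0,-0.015],
    [0,0,-0.015],
    [0,0,-0.015],
    [0,0,-0.015],
    [0,0,-0.015],
    [0,0,-0.015],
    [0,0,-0.015],
    [0,0,-0.015],
    [0,0,-0.015],
    [0,0,-0.015],
    [0,0,-0.015],
    [0,0,-0.015],
    [0,0,-0.015]
  ],
  "yaw": [0,0,0,0,0,0,0,0,0,0,0,0,0,0,0]
}}

```text
clock: 20.38
position: [0.6315, -0.0271, 0.2438]
orientation: [1.0, 0.021, -0.0, -0.0]
contact_force: [0.4, 5.5, 3.8]
gripper_width: 0.0245
```

Request:
{"api": "move_arm", "payload": {
  "xyz": [
    [0,0,-0.015],
    [0,0,-0.015],
    [0,0,-0.015],
    [0,0,-0.015],
    [0,0,-0.015],
    [0,0,-0.015],
    [0,0,-0.015],
    [0,0,-0.015],
    [0,0,-0.015],
    [0,0,-0.015],
    [0,0,-0.015],
    [0,0,-0.015],
    [0,0,-0.015],
    [0,0,-0.015],
    [0,0,-0.015]
  ],
  "yaw": [0,0,0,0,0,0,0,0,0,0,0,0,0,0,0]
}}

```text
clock: 21.63
position: [0.6315, -0.0271, 0.2483]
orientation: [1.0, 0.021, -0.0, -0.0]
contact_force: [-0.6, 5.5, 3.4]
gripper_width: 0.0245
```

Request:
{"api": "move_arm", "payload": {
  "xyz": [
    [0,0,-0.015],
    [0,0,-0.015],
    [0,0,-0.015],
    [0,0,-0.015],
    [0,0,-0.015],
    [0,0,-0.015],
    [0,0,-0.015],
    [0,0,-0.015],
    [0,0,-0.015],
    [0,0,-0.015],
    [0,0,-0.015],
    [0,0,-0.015],
    [0,0,-0.015],
    [0,0,-0.015],
    [0,0,-0.015]
  ],
  "yaw": [0,0,0,0,0,0,0,0,0,0,0,0,0,0,0]
}}

```text
clock: 22.88
position: [0.6314, -0.0271, 0.2527]
orientation: [1.0, 0.021, -0.0, -0.0]
contact_force: [0.2, 4.7, 3.5]
gripper_width: 0.0244
```

```bash
cat > q.py <<'E'
from h import *
import sys
t=sys.argv[1];s=state();print(s["clock"],s["position"].round(4),s["contact_force"].round(1),s["torque"].round(2))
cap("scene",t);W=V(t).cloud()
P=W[(W[...,2]>.07)&(W[...,2]<.16)&(abs(W[...,0]-.71)<.012)&(abs(W[...,1]+.012)<.03)];print("head",np.median(P,0).round(4))
cap("top",t+"t");W=V(t+"t").cloud()
for x0 in(.53,.57,.6,.66,.68,.71,.725):
    P=W[(W[...,2]>.055)&(W[...,2]<.17)&(abs(W[...,0]-x0)<.008)&(abs(W[...,1]+.015)<.025)]
    if len(P):print(x0,len(P),P.min(0).round(3),P.max(0).round(3),np.median(P,0).round(3))
E
python3 q.py s7
```

```text
22.8833 [ 0.6314 -0.0271  0.2527] [0.2 4.7 3.5] [ 1.08 -0.14  0.09]
head [ 0.7105 -0.0157  0.108 ]
0.53 27 [ 0.524 -0.037  0.089] [ 0.536 -0.023  0.105] [ 0.53  -0.031  0.099]
0.57 32 [ 0.562 -0.031  0.057] [0.578 0.004 0.108] [ 0.569 -0.023  0.098]
0.6 36 [ 0.592 -0.027  0.089] [ 0.608 -0.007  0.109] [ 0.601 -0.018  0.101]
0.66 2 [ 0.665 -0.     0.095] [0.666 0.003 0.098] [0.666 0.001 0.096]
0.68 5 [0.674 0.002 0.085] [0.687 0.008 0.108] [0.686 0.005 0.095]
0.71 12 [0.702 0.002 0.072] [0.715 0.008 0.109] [0.707 0.005 0.105]
0.725 9 [0.718 0.006 0.07 ] [0.732 0.01  0.109] [0.724 0.007 0.088]
```

Request:
{"api": "move_arm", "payload": {
  "xyz": [
    [0,0,-0.02],
    [0,0,-0.02],
    [0,0,-0.02],
    [0,0,-0.02],
    [0,0,-0.02],
    [0,0,-0.02],
    [0,0,-0.02],
    [0,0,-0.02],
    [0,0,-0.02],
    [0,0,-0.02],
    [0,0,-0.02],
    [0,0,-0.02],
    [0,0,-0.02],
    [0,0,-0.02],
    [0,0,-0.02],
    [0,0,-0.02],
    [0,0,-0.02],
    [0,0,-0.02],
    [0,0,-0.02],
    [0,0,-0.02]
  ],
  "yaw": [0,0,0,0,0,0,0,0,0,0,0,0,0,0,0,0,0,0,0,0]
}}

```text
clock: 24.65
position: [0.6314, -0.0271, 0.2606]
orientation: [1.0, 0.021, -0.0, -0.0]
contact_force: [-0.2, 5.9, 3.8]
gripper_width: 0.0245
```

Request:
{"api": "move_arm", "payload": {
  "xyz": [
    [0,0,-0.02],
    [0,0,-0.02],
    [0,0,-0.02],
    [0,0,-0.02],
    [0,0,-0.02],
    [0,0,-0.02],
    [0,0,-0.02],
    [0,0,-0.02],
    [0,0,-0.02],
    [0,0,-0.02],
    [0,0,-0.02],
    [0,0,-0.02],
    [0,0,-0.02],
    [0,0,-0.02],
    [0,0,-0.02],
    [0,0,-0.02],
    [0,0,-0.02],
    [0,0,-0.02],
    [0,0,-0.02],
    [0,0,-0.02]
  ],
  "yaw": [0,0,0,0,0,0,0,0,0,0,0,0,0,0,0,0,0,0,0,0]
}}

```text
clock: 26.32
position: [0.6314, -0.0271, 0.2685]
orientation: [1.0, 0.021, -0.0, -0.0]
contact_force: [-0.4, 5.3, 2.5]
gripper_width: 0.0244
```

```bash
python3 q.py s8;python3 -c "
from h import *
a=cv2.imread('pics/s8.png')[160:310,190:310];cv2.imwrite('pics/c7.png',cv2.resize(a,(480,600),interpolation=cv2.INTER_CUBIC))"
```

```text
26.3167 [ 0.6314 -0.0271  0.2685] [-0.4  5.3  2.5] [ 1.06 -0.21  0.05]
head [ 0.7105 -0.0174  0.1243]
0.53 54 [ 0.523 -0.038  0.056] [ 0.538 -0.001  0.123] [ 0.531 -0.024  0.117]
0.57 46 [ 0.562 -0.031  0.055] [0.578 0.004 0.124] [ 0.569 -0.021  0.117]
0.6 40 [ 0.593 -0.026  0.102] [ 0.608 -0.004  0.13 ] [ 0.602 -0.017  0.118]
0.71 10 [0.702 0.003 0.131] [0.717 0.008 0.143] [0.708 0.006 0.139]
0.725 5 [0.719 0.008 0.143] [0.73  0.008 0.147] [0.724 0.008 0.146]
```

View pics/c7.png

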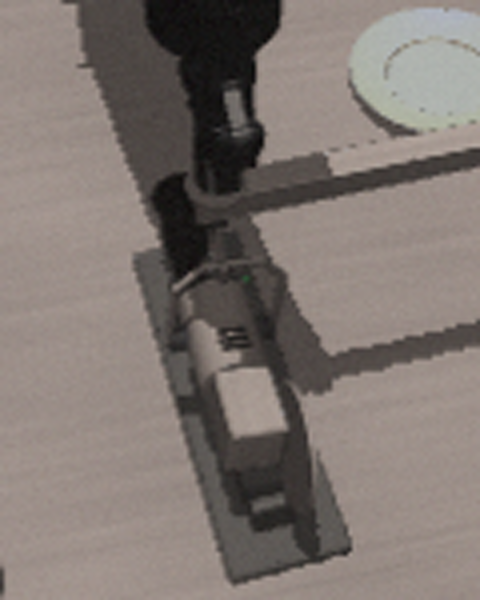

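Request:
{"api": "move_arm", "payload": {
  "xyz": [
    [0,-0.05,-0.03],
    [0,0,-0.05],
    [0,0,-0.06],
    [0,0,-0.06],
    [0,0,-0.06],
    [0,0,-0.06],
    [0,0,-0.06],
    [0,0,-0.06],
    [0,0,-0.06],
    [0,0,-0.06],
    [0,0,-0.06],
    [0,0,-0.06],
    [0,0,-0.06],
    [0,0,-0.06],
    [0,0,-0.06],
    [0,0,-0.06],
    [0,0,-0.06],
    [0,0,-0.04],
    [0,0,-0.02],
    [0,0,0]
  ],
  "yaw": [0,0,0,0,0,0,0,0,0,0,0,0,0,0,0,0,0,0,0,0]
}}

```text
clock: 28.08
position: [0.6315, -0.0271, 0.2899]
orientation: [1.0, 0.02, 0.0, 0.0]
contact_force: [-1.2, -1.5, 1.2]
gripper_width: 0.0241
```

Request:
{"api": "move_arm", "payload": {
  "xyz": [
    [0,0,-0.03],
    [0,0,-0.05],
    [0,0,-0.06],
    [0,0,-0.06],
    [0,0,-0.06],
    [0,0,-0.06],
    [0,0,-0.06],
    [0,0,-0.06],
    [0,0,-0.06],
    [0,0,-0.06],
    [0,0,-0.06],
    [0,0,-0.06],
    [0,0,-0.06],
    [0,0,-0.04],
    [0,0,-0.02],
    [0,0,0],
    [0,0,0]
  ],
  "yaw": [0,0,0,0,0,0,0,0,0,0,0,0,0,0,0,0,0]
}}

```text
clock: 29.5
position: [0.6315, -0.027, 0.3058]
orientation: [1.0, 0.02, -0.0, 0.0]
contact_force: [-0.1, -4.5, 0.6]
gripper_width: 0.0245
```

Request:
{"api": "move_arm", "payload": {
  "xyz": [
    [0,0.02,0],
    [0,0,-0.02],
    [0,0,-0.03],
    [0,0,-0.03],
    [0,0,-0.03],
    [0,0,-0.03],
    [0,0,-0.02],
    [0,0,0],
    [0,0,0],
    [0,0,0]
  ],
  "yaw": [0,0,0,0,0,0,0,0,0,0]
}}

```text
clock: 30.33
position: [0.6315, -0.027, 0.309]
orientation: [1.0, 0.021, -0.0, 0.0]
contact_force: [-0.4, -4.6, 0.6]
gripper_width: 0.0245
```

Request:
{"api": "move_arm", "payload": {
  "xyz": [
    [0,0,0]
  ],
  "yaw": [0]
}}

```text
clock: 30.42
position: [0.6314, -0.027, 0.309]
orientation: [1.0, 0.021, -0.0, 0.0]
contact_force: [-0.7, -4.7, 1.2]
gripper_width: 0.0246
```

Request:
{"api": "move_arm", "payload": {
  "xyz": [
    [0,0,0]
  ],
  "yaw": [0]
}}

```text
clock: 30.5
position: [0.6315, -0.0271, 0.309]
orientation: [1.0, 0.021, -0.0, 0.0]
contact_force: [-0.3, -4.3, 0.0]
gripper_width: 0.0245
```

Request:
{"api": "move_arm", "payload": {
  "xyz": [
    [0,0,0]
  ],
  "yaw": [0]
}}

```text
clock: 30.58
position: [0.6314, -0.027, 0.309]
orientation: [1.0, 0.021, -0.0, 0.0]
contact_force: [0.1, -6.3, 0.5]
gripper_width: 0.0247
```

Request:
{"api": "move_arm", "payload": {
  "xyz": [
    [0,0,0]
  ],
  "yaw": [0]
}}

```text
clock: 30.67
position: [0.6315, -0.0271, 0.309]
orientation: [1.0, 0.021, -0.0, 0.0]
contact_force: [0.2, -5.0, 1.8]
gripper_width: 0.0242
```

```bash
python3 - <<'E'
from h import *
f=[]
for i in range(8):
    cap("top","z");f.append(state()["contact_force"])
print(state()["clock"],np.mean(f,0),np.std(f,0))
E
python3 q.py s9
```

```text
31.0667 [-0.37135841 -4.64396435  0.1134877 ] [0.65373833 0.40142949 0.66930292]
31.0667 [ 0.6314 -0.027   0.309 ] [-0.9 -5.  -0.6] [-1.01 -0.12  0.1 ]
head [ 0.7101 -0.0018  0.156 ]
0.53 51 [ 0.522 -0.038  0.142] [ 0.538 -0.015  0.163] [ 0.53  -0.025  0.158]
0.57 49 [ 0.562 -0.031  0.057] [0.578 0.004 0.165] [ 0.569 -0.021  0.157]
0.6 45 [ 0.592 -0.026  0.138] [ 0.608 -0.005  0.169] [ 0.602 -0.016  0.158]
0.66 1 [ 0.667 -0.001  0.151] [ 0.667 -0.001  0.151] [ 0.667 -0.001  0.151]
0.71 4 [0.704 0.    0.153] [0.714 0.001 0.161] [0.708 0.001 0.159]
0.725 2 [0.726 0.008 0.148] [0.728 0.008 0.153] [0.727 0.008 0.15 ]
```

Request:
{"api": "move_arm", "payload": {
  "xyz": [
    [0,0.03,0],
    [0,0,-0.03],
    [0,0,-0.03],
    [0,0,-0.03],
    [0,0,-0.03],
    [0,0,-0.03],
    [0,0,-0.03],
    [0,0,0],
    [0,0,0],
    [0,0,0]
  ],
  "yaw": [0,0,0,0,0,0,0,0,0,0]
}}

```text
clock: 32.0
position: [0.6315, -0.0271, 0.3126]
orientation: [1.0, 0.021, 0.0, -0.0]
contact_force: [-0.4, -1.3, -0.1]
gripper_width: 0.0244
```

```bash
cat > a.py <<'E'
from h import *
f=[]
for i in range(16):
    grab_frame("top");f.append(state()["contact_force"])
print(state()["clock"],state()["position"],np.mean(f,0),np.std(f,0)/4)
E
python3 a.py
```

```text
32.8 [ 0.63146179 -0.02708534  0.31261574] [-0.17917709 -0.42390146  0.14633705] [0.10426653 0.1838331  0.11611617]
```

Request:
{"api": "move_arm", "payload": {
  "xyz": [
    [0,0,0],
    [0,0,0],
    [0,0,0],
    [0,0,0],
    [0,0,0],
    [0,0,0]
  ],
  "yaw": [0,0,0,0,0,0],
  "grip": 1,
  "newtons": 20
}}

```text
clock: 33.3
position: [0.6315, -0.0271, 0.3126]
orientation: [1.0, 0.021, 0.0, -0.0]
contact_force: [0.5, 2.5, -0.1]
gripper_width: 0.0244
```

```bash
python3 a.py
```

```text
34.1 [ 0.63147633 -0.02710647  0.31261382] [-0.35615562  3.17086006  0.55747215] [0.1291907  0.20200443 0.12728771]
```

Request:
{"api": "move_arm", "payload": {
  "xyz": [
    [0,-0.015,0],
    [0,0,-0.025],
    [0,0,-0.025],
    [0,0,-0.025],
    [0,0,-0.025],
    [0,0,-0.025],
    [0,0,-0.025],
    [0,0,0],
    [0,0,0],
    [0,0,0]
  ],
  "yaw": [0,0,0,0,0,0,0,0,0,0]
}}

```text
clock: 34.93
position: [0.6315, -0.0271, 0.3156]
orientation: [1.0, 0.021, 0.0, -0.0]
contact_force: [-0.7, 4.8, 0.5]
gripper_width: 0.0245
```

```bash
python3 a.py
```

```text
35.7333 [ 0.63145492 -0.02713228  0.31559693] [-0.40686985  4.91601979  0.30793572] [0.14635996 0.10639911 0.13640553]
```

Request:
{"api": "move_arm", "payload": {
  "xyz": [
    [0,-0.03,0],
    [0,0,-0.02],
    [0,0,-0.02],
    [0,0,0],
    [0,0,0],
    [0,0,0]
  ],
  "yaw": [0,0,0,0,0,0]
}}

```text
clock: 36.23
position: [0.6315, -0.0272, 0.3164]
orientation: [1.0, 0.02, -0.0, 0.0]
contact_force: [-0.8, 2.4, 0.3]
gripper_width: 0.0246
```

```bash
python3 a.py; python3 q.py s10
```

```text
37.0333 [ 0.63146823 -0.02709862  0.31636739] [-0.38018986  2.07470063  0.01393768] [0.11751814 0.17231644 0.12298739]
37.0333 [ 0.6315 -0.0271  0.3164] [-0.2  1.6 -0.6] [0.2  0.02 0.08]
head [ 0.7117 -0.002   0.1595]
0.53 46 [ 0.524 -0.038  0.152] [ 0.538 -0.014  0.17 ] [ 0.53  -0.024  0.165]
0.57 47 [ 0.562 -0.031  0.057] [0.578 0.004 0.169] [ 0.57  -0.02   0.165]
0.6 31 [ 0.592 -0.026  0.139] [ 0.607 -0.005  0.17 ] [ 0.6   -0.015  0.164]
0.66 1 [ 0.667 -0.001  0.154] [ 0.667 -0.001  0.154] [ 0.667 -0.001  0.154]
0.71 3 [0.708 0.001 0.163] [0.713 0.001 0.168] [0.712 0.001 0.166]
0.725 2 [0.727 0.008 0.156] [0.73  0.008 0.158] [0.728 0.008 0.157]
```

The load is balanced, with a vertical force near 0. Now I'll let go gently.

Request:
{"api": "move_arm", "payload": {
  "xyz": [
    [0,0,0],
    [0,0,0],
    [0,0,0],
    [0,0,0],
    [0,0,0],
    [0,0,0]
  ],
  "yaw": [0,0,0,0,0,0],
  "grip": 0.62
}}

```text
clock: 37.63
position: [0.6315, -0.0268, 0.3164]
orientation: [1.0, 0.021, -0.0, 0.0]
contact_force: [-0.5, -0.0, 0.6]
gripper_width: 0.0324
```

Request:
{"api": "move_arm", "payload": {
  "xyz": [
    [0,0,0],
    [0,0,0],
    [0,0,0],
    [0,0,0],
    [0,0,0],
    [0,0,0]
  ],
  "yaw": [0,0,0,0,0,0],
  "grip": 0.3
}}

```text
clock: 38.13
position: [0.6315, -0.0267, 0.3164]
orientation: [1.0, 0.021, 0.0, 0.0]
contact_force: [0.8, -0.7, 0.0]
gripper_width: 0.0597
```

```bash
python3 a.py; python3 q.py s11
```

```text
38.9333 [ 0.63145246 -0.02665902  0.31637869] [-0.1246643   0.04049509 -0.03736792] [0.13826586 0.10366364 0.11926692]
38.9333 [ 0.6315 -0.0267  0.3164] [-1.1  0.2  0.5] [ 0.04  0.   -0.01]
head [ 0.7117 -0.0018  0.1563]
0.53 49 [ 0.522 -0.037  0.055] [ 0.538 -0.001  0.17 ] [ 0.532 -0.024  0.165]
0.57 43 [ 0.562 -0.031  0.057] [0.578 0.004 0.17 ] [ 0.57  -0.02   0.164]
0.6 30 [ 0.593 -0.026  0.138] [ 0.608 -0.005  0.17 ] [ 0.601 -0.014  0.164]
0.66 1 [ 0.667 -0.001  0.156] [ 0.667 -0.001  0.156] [ 0.667 -0.001  0.156]
0.71 4 [0.702 0.001 0.162] [0.715 0.001 0.17 ] [0.709 0.001 0.168]
0.725 2 [0.727 0.008 0.159] [0.729 0.008 0.162] [0.728 0.008 0.161]
```

It stays put. Now I'll retreat straight up.

Request:
{"api": "move_arm", "payload": {
  "xyz": [
    [0,0,-0.1],
    [0,0,-0.2],
    [0,0,-0.3],
    [0,0,-0.5],
    [0,0,-0.5],
    [0,0,-0.5],
    [0,0,-0.5],
    [0,0,-0.5],
    [0,0,-0.5],
    [0,0,-0.5],
    [0,0,-0.5],
    [0,0,-0.3],
    [0,0,0],
    [0,0,0],
    [0,0,0],
    [0,0,0],
    [0,0,0],
    [0,0,0]
  ],
  "yaw": [0,0,0,0,0,0,0,0,0,0,0,0,0,0,0,0,0,0]
}}

```text
clock: 40.53
position: [0.6313, -0.0268, 0.4139]
orientation: [1.0, 0.021, -0.0, 0.0]
contact_force: [0.4, -0.3, -0.3]
gripper_width: 0.06
```

```bash
python3 q.py s12;python3 a.py; python3 q.py s13; python3 -c "
from h import *
a=cv2.imread('pics/s13.png')[130:310,180:330];cv2.imwrite('pics/c8.png',cv2.resize(a,(500,600),interpolation=cv2.INTER_CUBIC))"
```

```text
40.5333 [ 0.6313 -0.0268  0.4139] [ 0.4 -0.3 -0.3] [-0.    0.01  0.03]
head [ 0.714  -0.0021  0.1585]
0.53 52 [ 0.522 -0.04   0.151] [ 0.538 -0.014  0.17 ] [ 0.53  -0.025  0.165]
0.57 62 [ 0.562 -0.039  0.055] [0.578 0.004 0.17 ] [ 0.57  -0.024  0.166]
0.6 45 [ 0.592 -0.039  0.131] [ 0.607 -0.005  0.17 ] [ 0.599 -0.018  0.166]
0.66 5 [ 0.664 -0.009  0.153] [ 0.668 -0.001  0.17 ] [ 0.667 -0.004  0.168]
0.68 10 [ 0.672 -0.009  0.161] [ 0.684 -0.001  0.169] [ 0.677 -0.005  0.165]
0.71 13 [ 0.702 -0.004  0.14 ] [0.717 0.001 0.169] [ 0.711 -0.002  0.164]
0.725 11 [ 0.717 -0.002  0.155] [0.73  0.008 0.169] [0.724 0.    0.163]
41.4333 [ 0.63146128 -0.02663571  0.41439227] [-0.314774    0.0238038  -0.19368185] [0.11283377 0.11688014 0.10527519]
41.4333 [ 0.6315 -0.0266  0.4144] [-0.5 -0.   0.2] [-0.02 -0.04 -0.  ]
head [ 0.7114 -0.0021  0.159 ]
0.53 54 [ 0.524 -0.038  0.056] [0.538 0.002 0.17 ] [ 0.532 -0.026  0.165]
0.57 56 [ 0.562 -0.039  0.058] [0.578 0.004 0.169] [ 0.57  -0.022  0.166]
0.6 44 [ 0.592 -0.039  0.134] [ 0.608 -0.005  0.17 ] [ 0.599 -0.019  0.165]
0.66 4 [ 0.664 -0.006  0.152] [ 0.667 -0.001  0.168] [ 0.667 -0.003  0.167]
0.68 12 [ 0.672 -0.012  0.159] [ 0.683 -0.001  0.17 ] [ 0.675 -0.006  0.169]
0.71 12 [ 0.704 -0.003  0.136] [0.718 0.001 0.17 ] [ 0.713 -0.002  0.161]
0.725 8 [ 0.718 -0.003  0.136] [0.731 0.008 0.161] [0.725 0.    0.155]
```

View pics/c8.png

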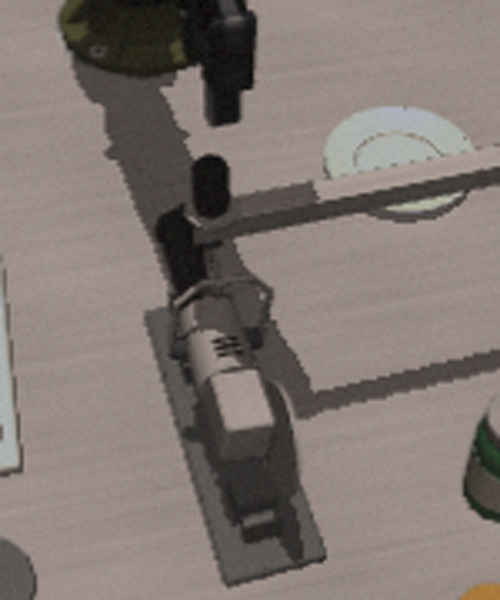

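The slicer hangs still in the hook, clear of the dock, and the hand is well above the knob. Handing in.

```bash
python3 -c "
from plant import *
print(state()['clock'],close_job())"
```

```text
the job is handed in; nothing more can be done
41.5333 None
```

The slicer is hanging by itself on the spring-balanced arm, clear of its dock, and I handed the job in at about 41.5 s (limit 72 s). No verdict was reported.

**What I did:**
- I gripped the knob, swung the hook back and pulled the arm down about 0.13 m. I then felt the hook forward through the bow with at most about 2 N.
- I lifted the slicer slowly, slowest of all where it left the dock walls. I opened the fingers only once the vertical force at the knob was about 0 N, then moved the hand straight up.

**Last checks:**
- **After release:** the slicer's measured heights stayed the same to within a few millimetres. Its origin should be about 0.145 m up, well above its docked 0.06 m. I didn't measure its tilt or speed directly.
- **Hand:** it is clear of everything, about 5 cm above the knob. I touched nothing else on the counter, but I didn't re-measure the other items.

**What didn't match:**
- The hook took the load about 8–9 mm higher than my measurements predicted. The picture showed the bar inside the hook, so I kept lifting slowly.
- The hook sits about 10 mm off the bow's centre, so the slicer may hang slightly rolled.
- A sideways force of about 5 N showed up on the hand while lifting. I eased it to about 2 N before letting go.

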